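# Find and mark the balance point of a ballasted tube

### The arm

A 6-joint arm with a two-finger parallel gripper is mounted at the origin on the work surface. World frame = base frame: x ahead of the robot, y to its left, z up, the work surface at z = 0. Lengths are in m, angles in degrees, forces in N, time in s.
With the tool pointing down it reaches from about 0.375 to 0.9 m from the base axis. Payload 3.1 kg.
Tool frame: the origin (TCP) lies midway between the tips of the shut fingers; the grasp point (between the pads) lies 19 mm behind it; z points along the fingers, y is the line along which they close (so a half turn about z gives the same grasp; the last joint's range is limited). The gripper opens to 87 mm and grips with 3 to 60 N. Pads are 19 mm wide; open, the fingers measure 117 mm over their backs; the gripper's body (75 mm by 190 mm) begins 51 mm behind the grasp point.
Start: joints at [-79.441, 30.224, 82.088, -0, 67.689, -10.227], TCP at [0.222, -0.584, 0.223] pointing down, gripper open.
Joint ranges: [-176.69, 176.69], [-43.24, 126.21], [12.49, 139.97], [-82, 262], [0, 151.66], [-163.58, 163.58]. Speed limits (degrees/s): [159.86, 159.86, 180, 180, 180, 180].

### API

Orientations are given as a 3x3 rotation matrix whose columns are the frame's x, y, z axes.
In Python, from rig import read_state, capture, camera_info, hand_in gives the robot as it stands.
- The arm moves only by the tool drive_tool, never from a script. Its argument "motion" is a list of rows, each a list of 2 entries, a list of its own where there are three numbers: the shift along the tool's x, y, z in mm, then the turn, a rotation vector about the tool's x, y, z in rad. A call has 1 to 5 rows; each row shifts and turns the commanded pose from where the row before left it, along the tool's axes as they then stand; what a row does not reach is not made up. A row lasts 1/10 s, in which the tool goes at most 50 mm and 8.59 degrees, less where a joint would pass 70% of its speed; a pose out of reach is approached as far as the arm can. A call is refused whole if a number of a shift passes 50 or a number of a turn 0.15, either way. A call with a gripper value outside its range is refused whole. "gripper" is the opening, from 0 (shut) to 1 (fully open), set as the call begins (left out, the last holds). The fingers move at their own pace and stop on an object; the grip force is fixed at half the most. Time passes only in rows, so rows that do not move let the fingers close. It gives the time, the measured TCP pose, the force, the opening and the grip force at its end, in the units of the state.
- read_state(): the state, without advancing time (a new reading comes with each control period).
- capture(name): name is "side" or "top"; returns the picture (420x560x3 uint8, red, green, blue); there is no depth.
- camera_info(name): a dict with "fovy" (degrees; the focal length in pixels is half the picture's height over the tangent of half this angle, whatever the lens; pixels are square), "cx", "cy" (the principal point, pixels), "xyz" and "orientation" of the camera in the world. Camera axes: x right, y down, z forward; pixel columns grow to the right and rows downward; lengths in m; the calibration is good to about 2 mm. A picture is of the moment at which its call begins. camera_info takes no time and is no camera call.
- hand_in(): hands the job in; it is judged then, once.
The state is a dict: "time_s": time; "joint_positions": joint angles; "qvel": joint speeds; "tau": joint torques, N m; "position": TCP position; "tcp_rot": TCP orientation; "force": force on the tool from outside, world axes, zero at the start; "moment": the same for the moment, N m; "opening": opening from 0.0 (shut) to 1.0 (fully open); "grasp_force": force on a finger pad.
Only numpy, scipy, OpenCV 4.12 (cv2) and the standard library are available. Lean on these libraries where they do the work, as an engineer would, in place of code of your own. Each camera call takes 0.05 s, during which the arm holds its last target. There are 200 camera calls.

### The job

Slide the long tube along on its stand, without lifting it off or pressing hard on it, until it tips off the post it leans on and balances level on the fulcrum alone when you let go of it. Then set the white marking saddle astride the tube, seated squarely and centred over the fulcrum, and leave tube and saddle balanced there, level and touching neither post. Leave the other things alone.

Things in the scene. Friction and masses are not known exactly. Their poses are not given: they have to be found in the camera images.
- tube_mid (a point): Mid-length and mid-height of a sealed square aluminium tube, 480 mm long, 25 x 25 mm, about 0.5 kg, black end caps, free to slide lengthwise. y runs along the tube, z is up. A ballast is fixed unseen inside: the balance point lies within 52 mm of this point, to either side.
- tube: The same tube, same origin and axes. At the start it lies on the fulcrum and the right-hand post, sloping about 4 degrees down towards that post (-y end low), its middle 70 to 100 mm from the fulcrum on that side.
- fulcrum_top (a point): Centre of the fulcrum's flat steel top, 70 mm above the table, 14 mm long (y, along the tube), 50 mm wide (x). With its balance point over this flat the released tube lies level on the fulcrum alone; short of it the tube leans on the right-hand post (-y), beyond it tips 4 degrees onto the left-hand post (+y).
- fulcrum: Fulcrum block on the fixed steel stand (base plate 100 x 400 x 12 mm); black stepped foot 50 mm long, narrowing to the 14 mm steel ridge. Origin at table level under fulcrum_top.
- post_right: Lower guide post of the stand, 160 mm from the fulcrum on its -y side. Its top, 10 mm long, is 59 mm above the table (11 mm lower than the fulcrum). Two lugs, 38 mm apart and 26 mm high, keep the tube from slewing. Origin at table level.
- post_left: The same kind of post 160 mm from the fulcrum on its +y side; it catches the tube when it tips over. Origin at table level.
- saddle_rib (a point): Centre of the grip rib of the loose white plastic marking saddle, an inverted U (50 g, 49 mm high) standing on its legs. Rib 14 mm thick (x), 30 long (y), 26 high; its centre is 36 mm above the feet, 21 above the bridge's underside. Saddle 43 mm wide (x), 30 long (y); the gap between the legs is 31 mm wide (x), 15 deep, and goes over the tube with y along it.
- saddle: The same saddle; origin midway between its feet, at their underside.
- tape: Bystander, to be left alone: cardboard tape core lying flat, 100 mm across, 45 high. Origin at the centre of its underside.
- screwdriver: Bystander, to be left alone: screwdriver. Origin at the centre of its underside.
- jug: Bystander, to be left alone: clear plastic jug, 150 mm high. Origin at the centre of its underside.
- carton: Bystander, to be left alone: cardboard carton 90 x 140 x 70 mm. Origin at the centre of its underside.
- blue_case: Bystander, to be left alone: flat blue case 160 x 220 x 35 mm. Origin at the centre of its underside.
- jar: Bystander, to be left alone: jar 70 mm across, 100 high. Origin at the centre of its underside.
- clamp_block: Bystander, to be left alone: black block 45 x 70 x 30 mm. Origin at the centre of its underside.
Not all that is in view belongs to the job. Of the things that look like the saddle, the middle-sized one is meant.

How it is judged (in metres and radians):
On the way:
1. the tube, let go, lies level, balanced on the fulcrum alone (angle between tube_mid's own z axis and vertical below 0.025 rad and contact force between tube and fulcrum above 1.5 N and contact force between tube and post_right below 0.05 N and contact force between tube and post_left below 0.05 N and contact force between tube and the arm below 0.05 N and contact force between tube and the fingers below 0.05 N), for 0.5 s.
At the end, for the whole second after the job is handed in: The tube lies level (within 1.4 degrees) on the fulcrum alone, touching neither post; the saddle sits fully down astride it, upright and along it (within 11 degrees), its middle within 8 mm of the fulcrum's middle along the tube; everything is released and at rest (all of step 1 and y of saddle_rib in the frame of fulcrum_top between -0.008 and 0.008 m and x of saddle_rib in the frame of fulcrum_top between -0.012 and 0.012 m and z of saddle in the frame of tube_mid between -0.006 and 0.002 m and angle between saddle_rib's own z axis and vertical below 0.06 rad and angle between the y axis of saddle_rib and the y axis of tube_mid, either way round below 0.2 rad and contact force between saddle and tube above 0.2 N and linear speed of each of tube, saddle below 0.01 m/s).
It fails at once if the tube is pressed onto the fulcrum with more than 25 N (contact force between tube and fulcrum above 25 N).
It fails at once if the tube is pressed onto a post with more than 25 N (contact force between tube and post_right above 25 N or contact force between tube and post_left above 25 N).
It fails at once if the tube is lifted off the stand (its middle more than 115 mm above the table) (height (world z) of tube_mid above 0.115 m).
It fails at once if a bystander is moved by more than 20 mm (distance of any of tape, screwdriver, jug, carton, blue_case, jar, clamp_block from where it was at the start of the episode above 0.02 m).
It also fails if it takes over 67 s, if anything falls off the work surface, if the arm or the gripper's body presses on something with over 40 N, if the wrist force passes 120 N, or if a joint passes its speed limit or range.

## Working session

There is one attempt and no reset: what is moved stays moved. The work goes in short steps, Python scripts to look and compute and a tool call to move; the robot and the scene stay as the last step left them, time stands still between calls to the robot, and variables do not carry over. Pictures are saved under pics/ and viewed, at most 10 in all, crops included, and the job is handed in when it is done.

Besides the shell and the picture viewer there is one more tool, called after "Call:" in YAML: its name, and indented under it one key for each argument. drive_tool: Moves the arm, as the interface text tells. Its arguments: {"type":"object","properties":{"motion":{"type":"array","items":{"type":"array"}},"gripper":{"type":"number"}},"required":["motion"]}

```bash
mkdir -p pics; ls; cat > h.py <<'E'
import numpy as np, cv2
from rig import read_state, capture, camera_info, hand_in
def cam(n):
    c=camera_info(n); f=210/np.tan(np.radians(c['fovy'])/2)
    return c,f,np.array(c['xyz']),np.array(c['orientation']).reshape(3,3)
def ray(n,u,v,z):
    c,f,p,R=cam(n); d=R@np.array([(u-c['cx'])/f,(v-c['cy'])/f,1]); return p+d*(z-p[2])/d[2]
def proj(n,X):
    c,f,p,R=cam(n); q=R.T@(np.array(X)-p); return np.array([c['cx']+f*q[0]/q[2],c['cy']+f*q[1]/q[2]])
E
python3 - <<'E'
from h import *
for n in('side','top'):
    print(n,camera_info(n)); cv2.imwrite(f'pics/{n}0.png',capture(n)[:,:,::-1])
s=read_state();print(s)
E
```

```text
pics
side {'fovy': 46.98898120212128, 'cx': 277.8407775192477, 'cy': 201.46557798066328, 'xyz': array([0.33066487, 0.70944857, 1.04327756]), 'orientation': array([[-0.95345052, -0.23190696,  0.19274664],
       [-0.30154275,  0.72895628, -0.61456872],
       [ 0.00201889, -0.64408222, -0.76495361]])}
top {'fovy': 42.74736186400222, 'cx': 280.66777986921664, 'cy': 203.94141824108996, 'xyz': array([ 0.26749949, -0.05029345,  1.61560901]), 'orientation': array([[ 0.00792995, -0.98503222,  0.17218781],
       [-0.99995582, -0.0086805 , -0.00360637],
       [ 0.00504707, -0.17215161, -0.98505754]])}
{'time_s': 0.1, 'joint_positions': array([-7.94400933e+01,  3.02746617e+01,  8.21498638e+01, -6.53513604e-05,
        6.76902124e+01, -1.02277032e+01]), 'qvel': array([-0.02135188, -0.1768267 , -0.13721037, -0.00916438, -0.010754  ,
       -0.08289704]), 'tau': array([-6.19551811e-04, -4.40985632e+01, -1.77151304e+01,  6.33576256e-02,
        5.34293067e-02, -4.21816480e-05]), 'position': array([ 0.22171346, -0.58363401,  0.22165399]), 'tcp_rot': array([[ 9.34902357e-01,  3.54904842e-01, -3.68032229e-04],
       [ 3.54904856e-01, -9.34900352e-01,  1.96844425e-03],
       [ 3.54536936e-04, -1.97091960e-03, -9.99997995e-01]]), 'force': array([0.00829029, 1.54363599, 0.06659294]), 'moment': array([ 0.0244176 , -0.03146062, -0.04500215]), 'grasp_force': 0.0, 'opening': 1.0030233333534404}
```

View pics/side0.png

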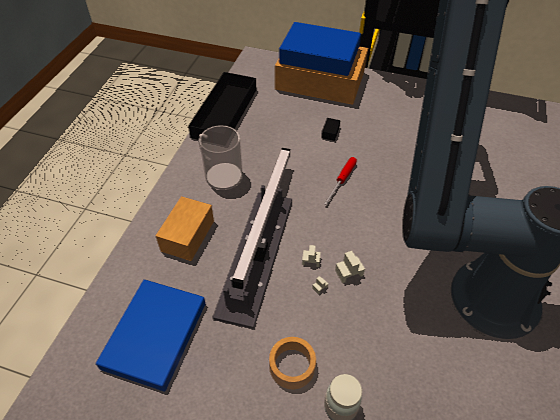

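View pics/top0.png

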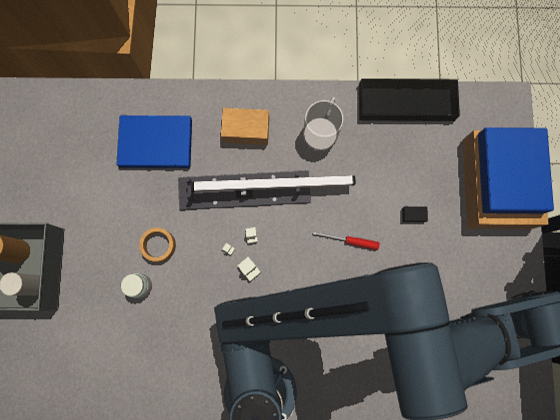

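Side view: the tube runs from cap (238,283) to cap (286,153). Saddle look-alikes, as side px / top px:
- A: (312,257) / (251,236), medium
- B: (350,267) / (248,269), large
- C: (320,285) / (228,249), small

By the description I choose A, the middle-sized one, and will check it in a close crop.

```bash
python3 - <<'E'
from h import *
s=capture('side');t=capture('top')
a=cv2.resize(s[235:305,290:380],None,fx=4.4,fy=4.4,interpolation=cv2.INTER_CUBIC)
b=cv2.resize(t[220:290,205:295],None,fx=4.4,fy=4.4,interpolation=cv2.INTER_CUBIC)
c=cv2.resize(s[140:330,190:310],None,fx=3,fy=3)
d=cv2.resize(t[160:220,170:370],None,fx=3.9,fy=3.9,interpolation=cv2.INTER_CUBIC)
cv2.imwrite('pics/c1.png',np.vstack([np.hstack([a,b]),cv2.resize(d,(792,238))])[:,:,::-1])
cv2.imwrite('pics/c2.png',c[:,:,::-1])
# rough positions
for n,u,v,z in[('side',312,257,.03),('top',251,236,.03),('side',350,267,.03),('top',248,269,.03),('side',320,285,.02),('top',228,249,.02),('side',238,283,.09),('top',353,181,.08),('top',194,187,.09),('side',286,153,.08)]:
    print(n,u,v,ray(n,u,v,z).round(3))
E
```

```text
side 312 257 [0.45  0.043 0.03 ]
top 251 236 [0.447 0.031 0.03 ]
side 350 267 [0.353 0.043 0.03 ]
top 248 269 [0.35  0.038 0.03 ]
side 320 285 [0.412 0.108 0.02 ]
top 228 249 [0.409 0.099 0.02 ]
side 238 283 [0.584 0.2   0.09 ]
top 353 181 [ 0.606 -0.267  0.08 ]
top 194 187 [0.582 0.196 0.09 ]
side 286 153 [ 0.606 -0.243  0.08 ]
```

View pics/c1.png

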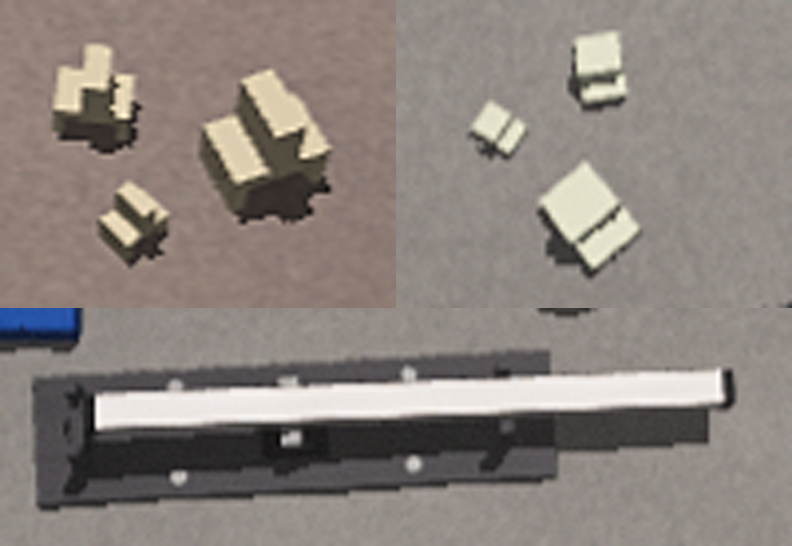

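View pics/c2.png

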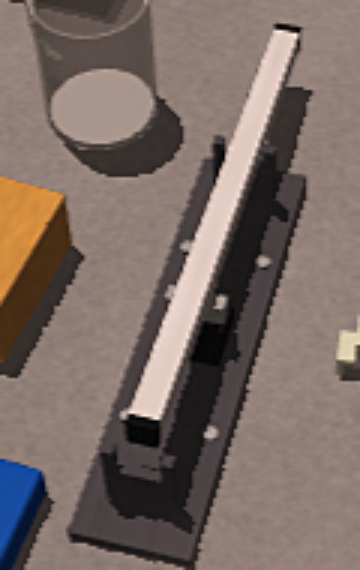

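Crops: A (top px ≈(251,236)) is the middle-sized saddle, standing upright with its rib on top. The fulcrum's steel top shows at side ≈(264,241) and top ≈(243,192). Next I measure the stand, the fulcrum, the tube ends and A.

```bash
python3 - <<'E'
from h import *
s=capture('side');t=capture('top')
# plate corners (top view) hand-read from crop
k=3.96
cs=[(170+x/k,160+(y-308)/3.97) for x,y in[(34,378),(40,507),(549,350),(557,475)]]
P=np.array([ray('top',u,v,.012) for u,v in cs]);print('plate',P.round(4).tolist(),'ctr',P.mean(0).round(4))
d=(P[0]+P[1]-P[2]-P[3])/2;print('len',np.linalg.norm(d),'yaw',np.degrees(np.arctan2(-d[0],d[1])))
for n,im,(x0,x1,y0,y1) in(('top',t,(170,370,160,220)),('side',s,(215,300,140,300))):
    g=im[y0:y1,x0:x1].min(2)
    for th in (110,170):
        m=(g>th).astype(np.uint8); N,L,S,C=cv2.connectedComponentsWithStats(m)
        for i in range(1,N):
            if 3<S[i,4]<3000:print(n,th,S[i],(C[i]+[x0,y0]).round(1))
for n,im,(x0,y0,w) in(('top',t,(238,222,30)),('side',s,(297,240,30))):
    cv2.imwrite(f'pics/A{n}.png',cv2.resize(im[y0:y0+w,x0:x0+w],None,fx=13,fy=13,interpolation=cv2.INTER_NEAREST)[:,:,::-1])
a=[cv2.imread(f'pics/A{n}.png') for n in('top','side')];cv2.imwrite('pics/A.png',np.hstack(a))
E
```

```text
plate [[0.6267, 0.2566, 0.012], [0.5261, 0.2479, 0.012], [0.6525, -0.1411, 0.012], [0.5544, -0.1472, 0.012]] ctr [0.5899 0.054  0.012 ]
len 0.3972993165040861 yaw 3.8982504551265458
top 110 [71 31  5  4 16] [243.1 192.5]
top 110 [102  37   5   5  17] [274.1 198.8]
top 110 [43 41  4  4 13] [214.6 202.4]
top 170 [  24   15  159   15 1370] [272.5 182.4]
top 170 [71 32  4  2  6] [242.8 192.7]
top 170 [103  38   3   3   7] [274.  198.7]
top 170 [44 42  3  2  5] [214.8 202.4]
side 110 [ 1 12  4  1  4] [217.5 152. ]
side 110 [  0  23  26  25 551] [226.3 174.9]
side 110 [61 85  4  4 12] [277.3 226.8]
side 110 [46 99  4  4 12] [262.8 240.5]
side 110 [ 43 142   5   4  14] [259.8 283.8]
side 170 [  18   10   56  130 1210] [260.  217.2]
```

View pics/A.png

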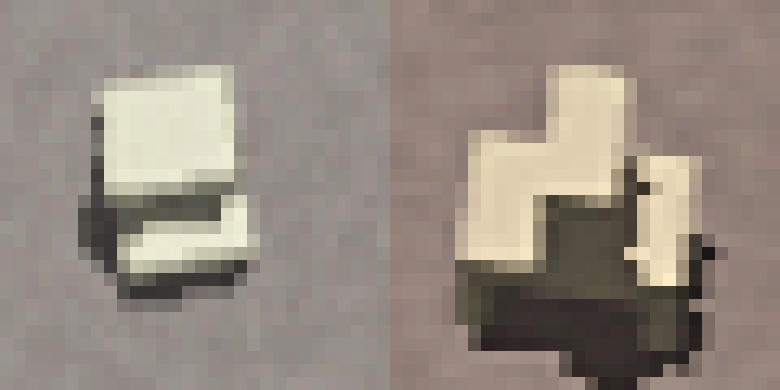

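```bash
python3 - <<'E'
from h import *
S=lambda x,y,z:ray('side',297+(x-390)/13-.5,240+y/13-.5,z)
T=lambda x,y,z:ray('top',238+x/13-.5,222+y/13-.5,z)
p=[S(549,66,.049),S(634,66,.049),S(547,195,.049),S(625,195,.049)]
print('rib side',np.round(p,4).tolist(),np.mean(p,0).round(4))
print('shoulders side',S(470,137,.023).round(4),S(700,157,.023).round(4),S(460,260,.023).round(4),S(688,286,.023).round(4))
print('rib near edge top',T(104,190,.049).round(4),T(235,184,.049).round(4))
print('shoulder near edge top',T(119,272,.023).round(4),T(256,258,.023).round(4), 'far', T(98,78,.023).round(4),T(230,66,.023).round(4))
# fulcrum exposed patch, tube
print('fulc',ray('top',243,192.5,.07).round(4),ray('side',262.8,240.5,.07).round(4))
for n,(x0,x1,y0,y1) in(('top',(190,370,165,205)),('side',(226,300,145,300))):
    m=(capture(n)[y0:y1,x0:x1].min(2)>165).astype(np.uint8);N,L,St,C=cv2.connectedComponentsWithStats(m);i=1+St[1:,4].argmax()
    r=cv2.minAreaRect(np.argwhere(L==i)[:,::-1].astype(np.float32)+[[x0,y0]]);b=cv2.boxPoints(r);print(n,b.round(1).tolist())
    b=b[b[:,0 if n=='top' else 1].argsort()]; e=[b[:2].mean(0),b[2:].mean(0)]
    for q in e: print(q,[ray(n,*q,z).round(4).tolist() for z in(.07,.075,.08,.1,.105)])
E
```

```text
rib side [[0.465, 0.0217, 0.049], [0.4494, 0.0167, 0.049], [0.4575, 0.0505, 0.049], [0.4435, 0.046, 0.049]] [0.4538 0.0337 0.049 ]
shoulders side [0.4788 0.0247 0.023 ] [0.4347 0.0157 0.023 ] [0.4729 0.0529 0.023 ] [0.4295 0.0453 0.023 ]
rib near edge top [0.4447 0.0463 0.049 ] [0.4463 0.0168 0.049 ]
shoulder near edge top [0.4288 0.0441 0.023 ] [0.4323 0.0128 0.023 ] far [0.4735 0.0498 0.023 ] [0.4765 0.0195 0.023 ]
fulc [0.5708 0.0548 0.07  ] [0.5733 0.0587 0.07  ]Traceback (most recent call last):
  File "<stdin>", line 13, in <module>
cv2.error: OpenCV(4.12.0) /io/opencv/modules/imgproc/src/convhull.cpp:143: error: (-215:Assertion failed) total >= 0 && (depth == CV_32F || depth == CV_32S) in function 'convexHull'
```

```bash
cat >> h.py <<'E'
def tube():
    """white top face: end points in px; returns (top [+y,-y], side[+y,-y])"""
    out={}
    for n,(x0,x1,y0,y1) in(('top',(140,370,160,210)),('side',(222,300,145,320))):
        m=(capture(n)[y0:y1,x0:x1].min(2)>165).astype(np.uint8);N,L,St,C=cv2.connectedComponentsWithStats(m);i=1+St[1:,4].argmax()
        r=cv2.minAreaRect((np.argwhere(L==i)[:,::-1]+[x0,y0]).astype(np.float32));b=cv2.boxPoints(r)
        b=b[b[:,0].argsort()] if n=='top' else b[(-b[:,1]).argsort()]
        out[n]=[b[:2].mean(0),b[2:].mean(0)]
    return out
def tri(a,b):
    o=[];A=np.zeros((3,3));B=np.zeros(3)
    for n,(u,v) in(('top',a),('side',b)):
        c,f,p,R=cam(n);d=R@np.array([(u-c['cx'])/f,(v-c['cy'])/f,1]);d/=np.linalg.norm(d);M=np.eye(3)-np.outer(d,d);A+=M;B+=M@p
    return np.linalg.solve(A,B)
def rep():
    r=tube(); E=[tri(r['top'][i],r['side'][i]) for i in(0,1)]
    d=E[0]-E[1]; print('ends',[e.round(4).tolist() for e in E],'L',np.linalg.norm(d).round(4),'yaw',np.degrees(np.arctan2(-d[0],d[1])).round(2),'pitch',np.degrees(np.arcsin(d[2]/np.linalg.norm(d))).round(2),'mid',((E[0]+E[1])/2).round(4))
E
python3 - <<'E'
from h import *
r=tube();print(r);rep()
E
```

```text
{'top': [array([193.80188, 184.04793], dtype=float32), array([351.86896, 177.72523], dtype=float32)], 'side': [array([237.3288, 278.6233], dtype=float32), array([285.53424, 150.07535], dtype=float32)]}
ends [[0.5878, 0.1951, 0.0992], [0.6159, -0.2657, 0.0692]] L 0.4626 yaw 3.49 pitch 3.72 mid [ 0.6019 -0.0353  0.0842]
```

The stand checks out:
- Plate length is 397 mm against 400, tube pitch 3.7° against 4°, and the middle 91 mm from the fulcrum.
- Fulcrum ≈ (0.590, 0.0555), tube yaw 3.5°.
- Saddle A ≈ (0.4535, 0.033), yaw ≈ 9°, size 44×30 mm.

I will push the -y end with shut fingers.

Call:
drive_tool:
  motion:
    - [[27,38.5,0],[0,0,0]]
    - [[27,38.5,0],[0,0,0]]
    - [[27,38.5,0],[0,0,0]]
    - [[27,38.5,0],[0,0,0]]
    - [[27,38.5,0],[0,0,0]]
  gripper: 0

```text
time_s: 1.05
position: [0.4179, -0.7171, 0.2227]
tcp_rot: [[0.935, 0.355, 0.0], [0.355, -0.935, -0.0], [-0.0, 0.0, -1.0]]
force: [-0.4, -1.2, 0.6]
opening: 0.631
grasp_force: 0.0
```

Call:
drive_tool:
  motion:
    - [[27,38.5,0],[0,0,0]]
    - [[27,38.5,0],[0,0,0]]
    - [[27,38.5,0],[0,0,0]]
    - [[27,38.5,0],[0,0,0]]
    - [[27,38.5,0],[0,0,0]]

```text
time_s: 1.55
position: [0.5635, -0.7799, 0.1973]
tcp_rot: [[0.935, 0.354, 0.034], [0.356, -0.933, -0.047], [0.015, 0.056, -0.998]]
force: [0.7, -0.4, 0.1]
opening: 0.172
grasp_force: 0.0
```

Call:
drive_tool:
  motion:
    - [[0,0,20],[0,0,0.1]]
    - [[0,0,30],[0,0,0.1]]
    - [[0,0,30],[0,0,0.1]]
    - [[0,0,20],[0,0,0]]
    - [[0,0,0],[0,0,0]]

```text
time_s: 2.05
position: [0.567, -0.7868, 0.1029]
tcp_rot: [[0.997, 0.064, 0.037], [0.066, -0.996, -0.053], [0.034, 0.055, -0.998]]
force: [0.5, 0.2, 0.7]
opening: 0.004
grasp_force: 0.0
```

I made a sign error: the arm went -y instead of +y, with no contact felt. I'll raise it, straighten the tool and look.

Call:
drive_tool:
  motion:
    - [[0,0,-40],[0,0,0]]
    - [[0,0,-40],[0,0,0]]
    - [[0,0,-40],[0,0,0]]
    - [[0,0,-20],[0,0,0]]
    - [[0,0,0],[0,0,0]]

```text
time_s: 2.55
position: [0.5585, -0.775, 0.2472]
tcp_rot: [[0.997, 0.062, 0.044], [0.065, -0.996, -0.063], [0.04, 0.066, -0.997]]
force: [0.0, -0.1, -1.0]
opening: 0.002
grasp_force: 0.0
```

```bash
python3 - <<'E'
from h import *
a=capture('side');b=capture('top')
cv2.imwrite('pics/s1.png',np.hstack([cv2.resize(a,(400,300)),cv2.resize(b,(400,300))])[:,:,::-1])
rep()
s=read_state();R=s['tcp_rot'];print(s['position'],R)
from scipy.spatial.transform import Rotation as Ro
y=np.radians(3.5);c,q=np.cos(y),np.sin(y)
Rt=np.array([[c,q,0],[q,-c,0],[0,0,-1]])
print('rotvec tool',Ro.from_matrix(R.T@Rt).as_rotvec())
E
```

```text
ends [[0.5901, 0.1962, 0.0935], [0.6142, -0.2658, 0.0687]] L 0.4633 yaw 2.98 pitch 3.06 mid [ 0.6021 -0.0348  0.0811]
[ 0.55808014 -0.774362    0.23885408] [[ 0.99731395  0.06195347  0.0390723 ]
 [ 0.06405335 -0.99642964 -0.05500128]
 [ 0.03552528  0.05735626 -0.99772151]]
rotvec tool [ 0.05736374 -0.03561055  0.00202987]
```

View pics/s1.png

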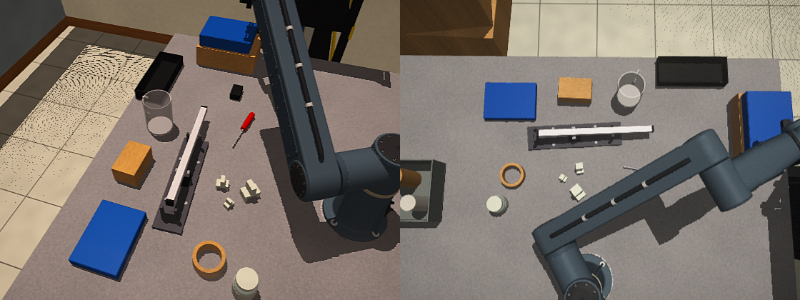

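All is undisturbed. Straighten and drive back.

Call:
drive_tool:
  motion:
    - [[0,0,0],[0.057,-0.036,0.002]]
    - [[8,-44.5,0],[0,0,0]]
    - [[8,-44.5,0],[0,0,0]]
    - [[8,-44.5,0],[0,0,0]]
    - [[8,-44.5,0],[0,0,0]]

```text
time_s: 3.25
position: [0.5701, -0.5805, 0.2325]
tcp_rot: [[0.998, 0.061, 0.007], [0.061, -0.998, -0.011], [0.007, 0.012, -1.0]]
force: [0.3, 0.2, -0.4]
opening: 0.003
grasp_force: 0.0
```

Call:
drive_tool:
  motion:
    - [[8,-44.5,0],[0,0,0]]
    - [[8,-44.5,0],[0,0,0]]
    - [[8,-44.5,0],[0,0,0]]
    - [[8,-44.5,0],[0,0,0]]
    - [[0,0,0],[0,0,0]]

```text
time_s: 3.75
position: [0.5921, -0.3954, 0.231]
tcp_rot: [[0.998, 0.067, 0.005], [0.067, -0.998, -0.007], [0.005, 0.007, -1.0]]
force: [-0.4, 0.1, 0.2]
opening: 0.001
grasp_force: 0.0
```

```bash
python3 - <<'E'
from h import *
rep()
s=read_state();print(s['position'],s['tcp_rot'])
print('jug base',ray('top',318,138,0),ray('side',225,178,0),'tape', ray('top',157,245,.04))
E
```

```text
ends [[0.5872, 0.1965, 0.0928], [0.561, -0.0612, 0.2742]] L 0.3163 yaw -5.79 pitch -35.01 mid [0.5741 0.0676 0.1835]
[ 0.59194212 -0.40154284  0.23160461] [[ 0.99797159  0.06325347  0.00719028]
 [ 0.06334188 -0.99790959 -0.01281656]
 [ 0.00636455  0.01324601 -0.99989201]]
jug base [ 0.76010728 -0.17120313  0.        ] [ 0.76893541 -0.16765395  0.        ] tape [0.41725233 0.30631349 0.04      ]
```

Call:
drive_tool:
  motion:
    - [[13,-40,0],[0.013,-0.006,0]]
    - [[13,-38,0],[0,0,0]]
    - [[0,0,40],[0,0,0]]
    - [[0,0,40],[0,0,0]]
    - [[0,0,30],[0,0,0]]

```text
time_s: 4.35
position: [0.6122, -0.3245, 0.1192]
tcp_rot: [[0.998, 0.06, -0.0], [0.06, -0.998, -0.0], [-0.0, 0.0, -1.0]]
force: [0.4, -0.2, 0.2]
opening: 0.004
grasp_force: 0.0
```

```bash
python3 - <<'E'
from h import *
s=read_state();print(s['position'],s['tcp_rot'].round(3).tolist(),s['qvel'].round(1))
rep();print(tube())
E
```

```text
[ 0.61217559 -0.32448477  0.1192086 ] [[0.998, 0.06, -0.0], [0.06, -0.998, -0.0], [-0.0, 0.0, -1.0]] [ -0.5  19.9  10.9  -0.  -31.6   0.2]
ends [[0.5892, 0.1963, 0.0925], [0.5415, 0.0026, 0.3366]] L 0.3152 yaw -13.84 pitch -50.75 mid [0.5653 0.0994 0.2145]
{'top': [array([193.8497 , 184.79109], dtype=float32), array([257.12613, 182.5312 ], dtype=float32)], 'side': [array([235.88538, 280.16827], dtype=float32), array([283.86096, 149.94879], dtype=float32)]}
```

Call:
drive_tool:
  motion:
    - [[0,0,32],[0,0,0]]
    - [[0,0,31],[0,0,0]]
    - [[0,-12,0],[0,0,0]]
    - [[0,-8,0],[0,0,0]]
    - [[0,-5,0],[0,0,0]]

```text
time_s: 5.05
position: [0.613, -0.2984, 0.0623]
tcp_rot: [[0.998, 0.061, 0.006], [0.061, -0.998, -0.003], [0.005, 0.004, -1.0]]
force: [0.7, -0.3, 1.3]
opening: 0.008
grasp_force: 0.0
```

Call:
drive_tool:
  motion:
    - [[0,-5,0],[0,0,0]]
    - [[0,-5,0],[0,0,0]]
    - [[0,-5,0],[0,0,0]]
    - [[0,-5,0],[0,0,0]]
    - [[0,-5,0],[0,0,0]]

```text
time_s: 5.55
position: [0.6112, -0.2755, 0.0607]
tcp_rot: [[0.998, 0.061, 0.005], [0.061, -0.998, -0.005], [0.005, 0.006, -1.0]]
force: [0.9, -5.7, 3.6]
opening: 0.004
grasp_force: 2.6
```

```bash
cat >> h.py <<'E'
def pl(n,px,yaw=3.4,c=(.5905,.0555)):
    C,f,p,R=cam(n);d=R@np.array([(px[0]-C['cx'])/f,(px[1]-C['cy'])/f,1]);y=np.radians(yaw)
    nn=np.array([np.cos(y),np.sin(y),0]);u=np.array([-np.sin(y),np.cos(y),0]);c=np.array([*c,0])
    X=p+d*((c-p)@nn)/(d@nn);return np.array([(X-c)@u,X[2]])
def side():
    r=tube()['side'];a,b=pl('side',r[0]),pl('side',r[1]);s=read_state()
    print('t',s['time_s'],'end+ (s,z)',a.round(4),'end-',b.round(4),'L',np.linalg.norm(a-b).round(4),'pitch',np.degrees(np.arctan2(a[1]-b[1],a[0]-b[0])).round(2),'F',s['force'].round(1),'tcp',s['position'].round(4))
E
python3 - <<'E'
from h import *
side()
E
```

```text
t 5.65 end+ (s,z) [0.1631 0.1282] end- [-0.1767  0.126 ] L 0.3398 pitch 0.38 F [ 0.2 -3.1  3. ] tcp [ 0.6108 -0.2742  0.0604]
```

Call:
drive_tool:
  motion:
    - [[0,-5,0],[0,0,0]]
    - [[0,-5,0],[0,0,0]]
    - [[0,-5,0],[0,0,0]]
    - [[0,0,0],[0,0,0]]

```text
time_s: 6.05
position: [0.6093, -0.2587, 0.0598]
tcp_rot: [[0.998, 0.061, 0.003], [0.061, -0.998, -0.002], [0.003, 0.002, -1.0]]
force: [-0.3, -3.1, 1.3]
opening: 0.007
grasp_force: 1.6
```

```bash
cat >> h.py <<'E'
from scipy.ndimage import map_coordinates
def edge(n,im,p,d):
    """sub-pixel white->dark crossing walking from inside p along d"""
    p=np.array(p,float);d=np.array(d,float)/np.linalg.norm(d);w=np.array([-d[1],d[0]]);k=np.arange(0,40,.1)
    g=im.min(2).astype(float)
    pr=np.mean([map_coordinates(g,[p[1]+k*d[1]+j*w[1],p[0]+k*d[0]+j*w[0]],order=1) for j in(-1,0,1)],0)
    i=np.argmax(pr<115);return p+d*k[i]
def yend(path=None):
    """+y end of white top: triangulated point"""
    I={n:capture(n) for n in('top','side')};E={}
    for n,(x0,x1,y0,y1) in(('top',(120,235,160,210)),('side',(190,266,222,330))):
        m=(I[n][y0:y1,x0:x1].min(2)>165).astype(np.uint8);N,L,St,C=cv2.connectedComponentsWithStats(m);i=1+St[1:,4].argmax()
        vx,vy,cx,cy=cv2.fitLine((np.argwhere(L==i)[:,::-1]+[x0,y0]).astype(np.float32),cv2.DIST_L2,0,.01,.01).ravel()
        if (n=='top' and vx>0) or (n=='side' and vy<0): vx,vy=-vx,-vy
        E[n]=edge(n,I[n],(cx,cy),(vx,vy))
    X=tri(E['top'],E['side']);print('end+',X.round(4),'reproj',(proj('top',X)-E['top']).round(1),(proj('side',X)-E['side']).round(1),'px',E['top'].round(1),E['side'].round(1))
    return X
E
python3 - <<'E'
from h import *
yend();s=read_state();print(s['position'],s['force'])
# same on the first pictures, for reference
import h
h.capture=lambda n:cv2.imread(f'pics/{n}0.png')[:,:,::-1]
yend()
E
```

```text
end+ [0.5845 0.2211 0.1037] reproj [-0.  -0.5] [0.6 0.2] px [184.5 185.5] [233.5 287.4]
[ 0.6092068  -0.25871377  0.05950212] [ 0.44012792 -3.64461647  2.23403317]
end+ [0.585  0.1962 0.1016] reproj [-0.  -0.5] [0.6 0.2] px [193.4 185.6] [237.3 278.5]
```

Call:
drive_tool:
  motion:
    - [[0,-5,0],[0,0,0]]
    - [[0,-5,0],[0,0,0]]
    - [[0,-4,0],[0,0,0]]
    - [[0,0,0],[0,0,0]]

```text
time_s: 6.55
position: [0.6082, -0.2444, 0.0595]
tcp_rot: [[0.998, 0.061, 0.002], [0.061, -0.998, -0.001], [0.002, 0.001, -1.0]]
force: [0.3, -3.1, 2.2]
opening: 0.005
grasp_force: 1.7
```

```bash
python3 -c "
from h import *
yend()"
```

```text
end+ [0.5839 0.2358 0.1054] reproj [-0.  -0.5] [0.6 0.2] px [179.3 185.6] [231.3 292.7]
```

Call:
drive_tool:
  motion:
    - [[0,-4,0],[0,0,0]]
    - [[0,-4,0],[0,0,0]]
    - [[0,0,0],[0,0,0]]

```text
time_s: 6.95
position: [0.6077, -0.2364, 0.0595]
tcp_rot: [[0.998, 0.061, 0.002], [0.061, -0.998, -0.001], [0.002, 0.001, -1.0]]
force: [1.1, -3.5, 2.7]
opening: 0.008
grasp_force: 1.8
```

```bash
python3 -c "
from h import *
yend()"
```

```text
end+ [0.5831 0.2437 0.1062] reproj [-0.1 -0.6] [0.7 0.2] px [176.5 185.8] [230.2 295.6]
```

Call:
drive_tool:
  motion:
    - [[0,-4,0],[0,0,0]]
    - [[0,-4,0],[0,0,0]]
    - [[0,0,0],[0,0,0]]

```text
time_s: 7.35
position: [0.6072, -0.2285, 0.0595]
tcp_rot: [[0.998, 0.061, 0.002], [0.061, -0.998, -0.001], [0.002, 0.001, -1.0]]
force: [0.1, -3.4, 3.0]
opening: 0.007
grasp_force: 1.8
```

```bash
python3 -c "
from h import *
yend()"
```

```text
end+ [0.5547 0.2251 0.2314] reproj [0.  0.2] [-0.2 -0.1] px [174.2 185.9] [243.3 260.7]
```

Call:
drive_tool:
  motion:
    - [[0,4,0],[0,0,0]]
    - [[0,0,0],[0,0,0]]
    - [[0,0,0],[0,0,0]]

```text
time_s: 7.75
position: [0.6064, -0.2317, 0.0585]
tcp_rot: [[0.998, 0.06, -0.0], [0.06, -0.998, 0.001], [-0.0, -0.001, -1.0]]
force: [1.4, 0.2, 0.2]
opening: 0.008
grasp_force: 0.0
```

```bash
sed -i 's/np.arange(0,40,.1)/np.arange(0,90,.1)/' h.py; python3 -c "
from h import *
yend();print(read_state()['force'])"
```

```text
end+ [0.583  0.2531 0.0885] reproj [-0.1 -0.7] [0.9 0.3] px [174.4 187.2] [229.1 303.3]
[-0.16371426 -0.58364328  0.28240224]
```

Call:
drive_tool:
  motion:
    - [[0,-5,0],[0,0,0]]
    - [[0,-5,0],[0,0,0]]
    - [[0,0,0],[0,0,0]]
    - [[0,4,0],[0,0,0]]
    - [[0,0,0],[0,0,0]]

```text
time_s: 8.35
position: [0.6069, -0.2266, 0.0593]
tcp_rot: [[0.998, 0.06, 0.002], [0.06, -0.998, -0.0], [0.002, 0.001, -1.0]]
force: [-0.7, -0.4, -0.2]
opening: 0.007
grasp_force: 0.0
```

```bash
python3 -c "
from h import *
yend();print(read_state()['force'])"
```

```text
end+ [0.582  0.263  0.0783] reproj [-0.1 -0.6] [0.8 0.2] px [171.6 188.2] [228.4 309.5]
[-0.40890969 -0.98704304 -0.462091  ]
```

The tube has gone over to the left: the end is at z 0.078, where level reads ≈0.092. I'll go round to the +y end and push it back in small steps.

Call:
drive_tool:
  motion:
    - [[0,10,0],[0,0,0]]
    - [[0,0,-45],[0,0,0]]
    - [[0,0,-45],[0,0,0]]
    - [[0,-20,-30],[0,0,0]]
    - [[0,-48,0],[0,0,0]]

```text
time_s: 8.95
position: [0.6079, -0.1741, 0.1852]
tcp_rot: [[0.998, 0.055, 0.015], [0.055, -0.998, -0.009], [0.015, 0.009, -1.0]]
force: [1.3, 1.6, 0.5]
opening: 0.009
grasp_force: 0.0
```

Call:
drive_tool:
  motion:
    - [[0,-48,0],[0,0,0]]
    - [[0,-48,0],[0,0,0]]
    - [[0,-48,0],[0,0,0]]
    - [[0,-48,0],[0,0,0]]
    - [[0,-48,0],[0,0,0]]

```text
time_s: 9.45
position: [0.5888, 0.0722, 0.1793]
tcp_rot: [[0.998, 0.06, 0.003], [0.06, -0.998, -0.001], [0.002, 0.001, -1.0]]
force: [0.6, 0.5, -0.1]
opening: 0.004
grasp_force: 0.0
```

Call:
drive_tool:
  motion:
    - [[0,-48,0],[0,0,0]]
    - [[0,-48,0],[0,0,0]]
    - [[0,-48,0],[0,0,0]]
    - [[0,-48,0],[0,0,0]]
    - [[0,-48,0],[0,0,0]]

```text
time_s: 9.95
position: [0.5743, 0.312, 0.1789]
tcp_rot: [[0.998, 0.06, 0.002], [0.06, -0.998, -0.001], [0.002, 0.001, -1.0]]
force: [1.1, -0.1, 0.5]
opening: 0.003
grasp_force: 0.0
```

```bash
cat >> h.py <<'E'
def nend(I=None):
    """-y end of white top"""
    I=I or {n:capture(n) for n in('top','side')};E={}
    for n,(x0,x1,y0,y1) in(('top',(262,380,160,205)),('side',(252,305,140,215))):
        m=(I[n][y0:y1,x0:x1].min(2)>165).astype(np.uint8);N,L,St,C=cv2.connectedComponentsWithStats(m);i=1+St[1:,4].argmax()
        vx,vy,cx,cy=cv2.fitLine((np.argwhere(L==i)[:,::-1]+[x0,y0]).astype(np.float32),cv2.DIST_L2,0,.01,.01).ravel()
        if (n=='top' and vx<0) or (n=='side' and vy>0): vx,vy=-vx,-vy
        E[n]=edge(n,I[n],(cx,cy),(vx,vy))
    X=tri(E['top'],E['side']);print('end-',X.round(4),'reproj',(proj('top',X)-E['top']).round(1),(proj('side',X)-E['side']).round(1),'px',E['top'].round(1),E['side'].round(1))
    return X
E
python3 -c "
from h import *
nend({n:cv2.imread(f'pics/{n}0.png')[:,:,::-1] for n in('top','side')})
nend();yend()
cv2.imwrite('pics/s2.png',np.hstack([capture('side')[130:350,150:350],capture('top')[130:350,120:400]])[:,:,::-1])
"
```

```text
end- [ 0.6146 -0.2672  0.0678] reproj [-0.  -0.3] [0.3 0.1] px [352.4 179.4] [285.1 149.8]
end- [ 0.6603 -0.2192 -0.0827] reproj [-0.1 -1.8] [1.8 0.6] px [331.2 177.1] [264.2 191.8]
end+ [0.5791 0.2611 0.0776] reproj [0.1 0.9] [-1.1 -0.4] px [172.2 187.7] [231.8 309.9]
```

View pics/s2.png

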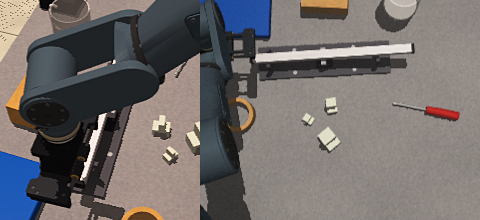

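Top view: tube runs (172,188)–(331,177), fingers just beyond its +y end; the side view is occluded by the arm. I'll descend and push back to about 10 mm.

Call:
drive_tool:
  motion:
    - [[4,0,40],[0,0,0]]
    - [[0,0,40],[0,0,0]]
    - [[0,0,38],[0,0,0]]
    - [[0,10,0],[0,0,0]]
    - [[0,5,0],[0,0,0]]

```text
time_s: 10.75
position: [0.5796, 0.2931, 0.0607]
tcp_rot: [[0.998, 0.058, 0.0], [0.058, -0.998, -0.002], [0.0, 0.002, -1.0]]
force: [-0.0, 0.2, 0.1]
opening: 0.004
grasp_force: 0.0
```

Call:
drive_tool:
  motion:
    - [[0,4,0],[0,0,0]]
    - [[0,4,0],[0,0,0]]
    - [[0,0,0],[0,0,0]]

```text
time_s: 11.05
position: [0.5812, 0.2872, 0.0631]
tcp_rot: [[0.998, 0.06, 0.005], [0.06, -0.998, -0.0], [0.005, 0.0, -1.0]]
force: [-0.0, -1.1, 0.7]
opening: 0.006
grasp_force: 0.0
```

```bash
cat >> h.py <<'E'
def topline():
    g=capture('top').min(2).astype(float);o=[]
    for u0,u1 in((200,235),(295,325)):
        us=np.arange(u0,u1);vs=[]
        for u in us:
            c=g[165:205,u];w=np.clip(c-130,0,60);k=np.argmax(np.convolve(w,np.ones(9),'same'));a=max(0,k-6)
            seg=w[a:k+7];vs.append(165+a+(seg*np.arange(len(seg))).sum()/seg.sum())
        o.append(np.median(np.array(vs)-np.polyval(np.polyfit(us,vs,1),us))+np.polyval(np.polyfit(us,vs,1),(u0+u1)/2))
    e=edge('top',capture('top'),(300,o[1]),(1,-.035));print('topline',np.round(o,2),'-yend',e.round(1),read_state()['position'].round(4),read_state()['force'].round(1))
E
python3 -c "
from h import *
topline()
import h
a=h.capture;h.capture=lambda n:cv2.imread(f'pics/{n}0.png')[:,:,::-1]
topline()
"
```

```text
topline [184.79 178.53] -yend [331.2 177.4] [0.5805 0.2879 0.0623] [-0.8 -0.6 -1.2]
topline [184.56 180.91] -yend [352.4 179.1] [0.5805 0.2879 0.0623] [-0.8 -0.6 -1.2]
```

Call:
drive_tool:
  motion:
    - [[0,4,0],[0,0,0]]
    - [[0,4,0],[0,0,0]]
    - [[0,3,0],[0,0,0]]
    - [[0,0,0],[0,0,0]]

```text
time_s: 11.55
position: [0.5806, 0.277, 0.0611]
tcp_rot: [[0.998, 0.06, 0.003], [0.06, -0.998, -0.0], [0.003, 0.0, -1.0]]
force: [-0.4, 2.2, 1.4]
opening: 0.005
grasp_force: 1.2
```

```bash
python3 -c "
from h import *
topline()"
```

```text
topline [184.76 178.63] -yend [332.  177.5] [0.5806 0.277  0.061 ] [-1.2  2.2  2.2]
```

Call:
drive_tool:
  motion:
    - [[0,-6,0],[0,0,0]]
    - [[0,0,0],[0,0,0]]
    - [[0,0,0],[0,0,0]]
    - [[0,0,0],[0,0,0]]

```text
time_s: 12.05
position: [0.5798, 0.2825, 0.0606]
tcp_rot: [[0.998, 0.061, 0.001], [0.061, -0.998, -0.002], [0.001, 0.002, -1.0]]
force: [-0.3, -0.3, 0.3]
opening: 0.003
grasp_force: 0.0
```

```bash
python3 -c "
from h import *
topline()"
```

```text
topline [184.54 179.24] -yend [332.2 178.1] [0.58   0.2825 0.0607] [-0.4  0.2 -0.1]
```

Call:
drive_tool:
  motion:
    - [[0,0,0],[0,0,0]]
    - [[0,0,0],[0,0,0]]
    - [[0,0,0],[0,0,0]]
    - [[0,0,0],[0,0,0]]

```text
time_s: 12.55
position: [0.5801, 0.2827, 0.0609]
tcp_rot: [[0.998, 0.061, 0.002], [0.061, -0.998, -0.001], [0.002, 0.001, -1.0]]
force: [-0.7, 0.6, -0.0]
opening: 0.008
grasp_force: 0.0
```

```bash
python3 -c "
from h import *
topline()
# predicted -y line rows by pitch state
y=np.radians(3.4);u=np.array([-np.sin(y),np.cos(y)])
for nm,f in(('left',.0743),('level',0),('right',-.0743)):
    r=[]
    for s in(-.27,-.2,.05,.15):
        d=s-(.007 if f>0 else -.007 if f<0 else 0); X=[.5945+u[0]*s,.0555+u[1]*s,.095-f*d]; r.append(proj('top',X))
    r=np.array(r)[np.argsort([q[0] for q in r])];print(nm,np.interp([217,309.5],r[:,0],r[:,1]).round(2))
"
```

```text
topline [184.61 178.94] -yend [332.1 177.8] [0.5801 0.2826 0.0609] [ 1.6  0.4 -0.5]
left [184.41 178.37]
level [184.04 179.49]
right [183.6  180.51]
```

```bash
python3 -c "
from h import *
for i in range(8): topline()"
```

```text
topline [184.68 178.81] -yend [332.1 177.7] [0.5801 0.2827 0.0609] [ 0.1 -0.2 -0.2]
topline [184.69 178.77] -yend [332.  177.6] [0.58   0.2827 0.0608] [-0.3 -0.5 -0.2]
topline [184.69 178.76] -yend [332.  177.6] [0.58   0.2827 0.0608] [-0.3 -0.2  0.2]
topline [184.7  178.77] -yend [332.1 177.6] [0.58   0.2827 0.0608] [ 0.1  0.9 -0. ]
topline [184.71 178.86] -yend [332.2 177.7] [0.58   0.2827 0.0608] [ 0.6 -0.9  1. ]
topline [184.63 178.98] -yend [332.1 177.9] [0.5801 0.2827 0.0609] [-0.3  0.2 -0. ]
topline [184.54 179.19] -yend [332.2 178.1] [0.5801 0.2827 0.0609] [ 0.8  0.5 -0.2]
topline [184.48 179.38] -yend [332.1 178.3] [0.5801 0.2827 0.0608] [-1.6 -0.2  0.3]
```

The tube rocks freely about the +y edge, so its balance point is just inside the window. I'll push 5 mm more towards centre.

Call:
drive_tool:
  motion:
    - [[0,4,0],[0,0,0]]
    - [[0,4,0],[0,0,0]]
    - [[0,2.7,0],[0,0,0]]
    - [[0,0,0],[0,0,0]]
    - [[0,-8,0],[0,0,0]]

```text
time_s: 13.95
position: [0.5803, 0.2789, 0.0608]
tcp_rot: [[0.998, 0.06, 0.001], [0.06, -0.998, -0.002], [0.001, 0.002, -1.0]]
force: [-0.8, 0.0, 0.3]
opening: 0.013
grasp_force: 0.0
```

Call:
drive_tool:
  motion:
    - [[0,0,0],[0,0,0]]
    - [[0,0,0],[0,0,0]]
    - [[0,0,0],[0,0,0]]

```text
time_s: 14.25
position: [0.5801, 0.2799, 0.0608]
tcp_rot: [[0.998, 0.061, 0.002], [0.061, -0.998, -0.001], [0.002, 0.001, -1.0]]
force: [-0.5, -0.0, 0.3]
opening: 0.006
grasp_force: 0.0
```

```bash
python3 -c "
from h import *
for i in range(6): topline()"
```

```text
topline [184.38 179.65] -yend [334.8 178.4] [0.5801 0.2798 0.0608] [-0.6 -0.2 -0.9]
topline [184.28 180.07] -yend [334.8 178.9] [0.5802 0.2799 0.0608] [-0.   0.4 -0.4]
topline [184.37 179.66] -yend [334.9 178.4] [0.5802 0.2799 0.0608] [-0.3  0.6 -0.6]
topline [184.36 179.63] -yend [334.8 178.4] [0.5802 0.2799 0.0609] [-0.3 -0.4  0.6]
topline [184.28 179.98] -yend [334.8 178.8] [0.5802 0.28   0.0609] [ 0.1 -0.4  1.1]
topline [184.37 179.64] -yend [334.9 178.4] [0.5802 0.28   0.0609] [-0.5 -0.2  0.1]
```

Level: the top-view rows are at the level value and settling. I'll back away, lift, turn to saddle A and go over it.

Call:
drive_tool:
  motion:
    - [[0,-15,0],[0,0,0]]
    - [[0,-15,0],[0,0,0]]
    - [[0,0,-40],[0,0,0]]
    - [[0,0,-45],[0,0,-0.08]]
    - [[0,0,-35],[0,0,-0.149]]
  gripper: 0.5

```text
time_s: 15.35
position: [0.5784, 0.3122, 0.183]
tcp_rot: [[0.956, 0.292, 0.004], [0.292, -0.956, 0.0], [0.004, 0.001, -1.0]]
force: [1.4, 0.1, 0.2]
opening: 0.373
grasp_force: 0.0
```

Call:
drive_tool:
  motion:
    - [[0,0,0],[0,0,-0.149]]
    - [[0,0,0],[0,0,-0.149]]
    - [[0,0,0],[0,0,-0.149]]
    - [[0,0,0],[0,0,-0.149]]
    - [[0,0,0],[0,0,-0.149]]

```text
time_s: 15.85
position: [0.5778, 0.3118, 0.181]
tcp_rot: [[0.504, 0.864, 0.002], [0.864, -0.504, -0.001], [0.001, 0.002, -1.0]]
force: [0.7, -0.8, 0.3]
opening: 0.492
grasp_force: 0.0
```

Call:
drive_tool:
  motion:
    - [[0,0,0],[0,0,-0.149]]
    - [[0,0,0],[0,0,-0.149]]
    - [[0,0,0],[0,0,-0.149]]
    - [[0,0,0],[0,0,-0.149]]
    - [[0,0,0],[0,0,-0.1]]

```text
time_s: 16.35
position: [0.5778, 0.3117, 0.1809]
tcp_rot: [[-0.165, 0.986, 0.002], [0.986, 0.165, -0.001], [-0.001, 0.002, -1.0]]
force: [-0.9, -0.3, -0.5]
opening: 0.503
grasp_force: 0.0
```

Call:
drive_tool:
  motion:
    - [[-38,-25,0],[0,0,0]]
    - [[-38,-25,0],[0,0,0]]
    - [[-38,-25,0],[0,0,0]]
    - [[-38,-25,0],[0,0,0]]
    - [[-38,-25,0],[0,0,0]]

```text
time_s: 16.85
position: [0.4846, 0.1025, 0.1811]
tcp_rot: [[-0.161, 0.987, 0.003], [0.987, 0.161, -0.001], [-0.001, 0.003, -1.0]]
force: [-0.2, 0.2, -0.7]
opening: 0.495
grasp_force: 0.0
```

Call:
drive_tool:
  motion:
    - [[-38,-25,0],[0,0,0]]
    - [[-26,-18.6,0],[0,0,0]]
    - [[0,0,35],[0,0,0]]
    - [[0,0,0],[0,0,0]]

```text
time_s: 17.25
position: [0.4502, 0.0328, 0.1439]
tcp_rot: [[-0.158, 0.987, -0.004], [0.987, 0.158, 0.0], [0.001, -0.004, -1.0]]
force: [-1.5, 1.6, 0.2]
opening: 0.501
grasp_force: 0.0
```

```bash
python3 -c "
from h import *
s=read_state();print(s['position'],s['tcp_rot'].round(3).tolist(),s['joint_positions'].round(0))
topline();yend();nend()
cv2.imwrite('pics/s3.png',np.hstack([cv2.resize(capture('side')[130:330,180:400],None,fx=1.8,fy=1.8),cv2.resize(capture('top')[130:330,140:360],None,fx=1.8,fy=1.8)])[:,:,::-1])
"
```

```text
[0.45017574 0.03277769 0.14390166] [[-0.158, 0.987, -0.004], [0.987, 0.158, 0.0], [0.001, -0.004, -1.0]] [-10.  25. 111.  -0.  45. -19.]
topline [184.37 179.72] -yend [334.8 178.5] [0.4524 0.0332 0.1459] [-0.6 -0.3  0.2]
end+ [0.5834 0.2524 0.0923] reproj [-0.  -0.5] [0.7 0.2] px [174.4 186.7] [229.2 302.1]
end- [ 0.612 -0.213  0.089] reproj [-0.  -0.5] [0.5 0.2] px [334.8 178.7] [280.2 157.3]
```

View pics/s3.png

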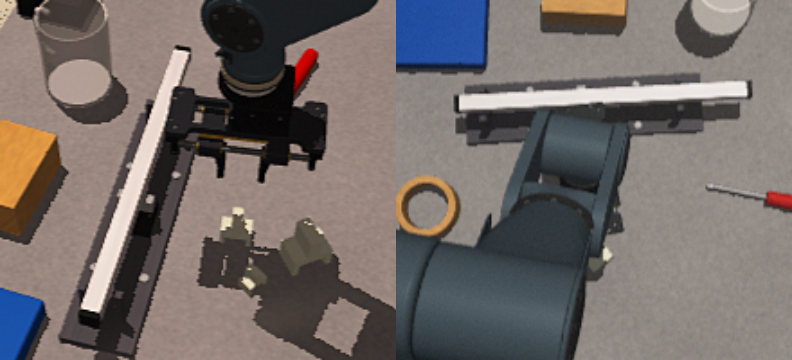

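Tube is level with ends at z 0.092 and 0.089, both posts clear. Fingers are above saddle A at side crop (237,225). Descend and grasp.

Call:
drive_tool:
  motion:
    - [[0,0,40],[0,0,0]]
    - [[0,0,40],[0,0,0]]
    - [[0,0,25],[0,0,0]]
    - [[0,0,13],[0,0,0]]
    - [[0,0,0],[0,0,0]]

```text
time_s: 18.15
position: [0.4518, 0.0326, 0.0265]
tcp_rot: [[-0.16, 0.987, -0.001], [0.987, 0.16, -0.0], [-0.0, -0.001, -1.0]]
force: [-0.5, 0.5, 0.3]
opening: 0.502
grasp_force: 0.0
```

Call:
drive_tool:
  motion:
    - [[0,0,0],[0,0,0]]
    - [[0,0,0],[0,0,0]]
    - [[0,0,0],[0,0,0]]
    - [[0,0,0],[0,0,0]]
    - [[0,0,0],[0,0,0]]
  gripper: 0

```text
time_s: 18.65
position: [0.4529, 0.0322, 0.0285]
tcp_rot: [[-0.159, 0.987, 0.003], [0.987, 0.159, -0.001], [-0.002, 0.003, -1.0]]
force: [-0.3, 0.5, 4.5]
opening: 0.162
grasp_force: 30.0
```

Call:
drive_tool:
  motion:
    - [[0,0,-20],[0,0,0]]
    - [[0,0,-40],[0,0,0]]
    - [[0,0,-40],[0,0,0]]
    - [[0,0,-40],[0,0,0]]
    - [[0,0,0],[0,0,0]]

```text
time_s: 19.15
position: [0.4556, 0.032, 0.1725]
tcp_rot: [[-0.159, 0.987, 0.013], [0.987, 0.16, -0.003], [-0.005, 0.013, -1.0]]
force: [0.5, -0.1, -0.5]
opening: 0.159
grasp_force: 30.0
```

```bash
python3 -c "
from h import *
s=read_state();print(s['position'],s['tcp_rot'].round(3).tolist(),s['opening'],s['force'])
yend();nend()
I=capture('side');p=proj('side',s['position']).astype(int);print(p)
x,y=p;cv2.imwrite('pics/s4.png',cv2.resize(I[y-45:y+45,x-60:x+60],None,fx=6,fy=6,interpolation=cv2.INTER_NEAREST)[:,:,::-1])
"
```

```text
[0.45556216 0.03197673 0.17248437] [[-0.159, 0.987, 0.013], [0.987, 0.16, -0.003], [-0.005, 0.013, -1.0]] 0.159178269427777 [ 0.50344242 -0.1054272  -0.53682365]
end+ [0.5833 0.2524 0.0916] reproj [-0.1 -0.6] [0.8 0.2] px [174.5 186.9] [229.1 302.3]
end- [ 0.6124 -0.2128  0.089 ] reproj [-0.  -0.6] [0.6 0.2] px [334.8 178.6] [279.9 157.3]
[314 218]
```

View pics/s4.png

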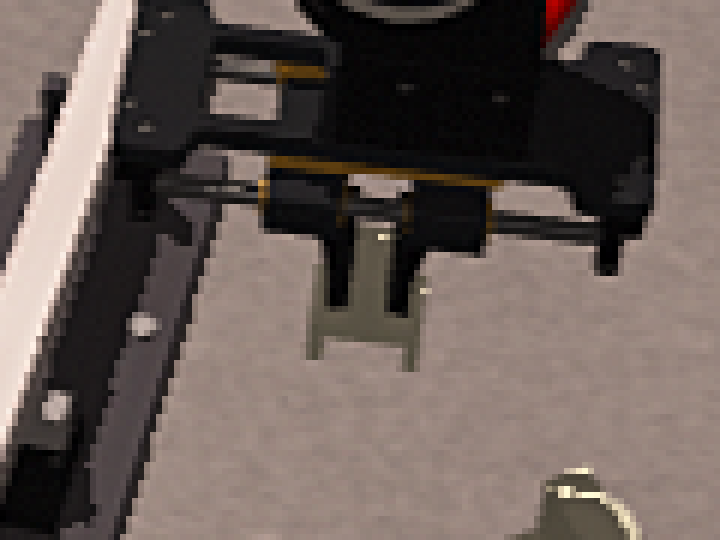

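Call:
drive_tool:
  motion:
    - [[0,0,0],[0,0,0.1]]
    - [[3,25,0],[0,0,0]]
    - [[4,40,0],[0,0,0]]
    - [[4,40,0],[0,0,0]]
    - [[4,34,0],[0,0,0]]

```text
time_s: 19.9
position: [0.5911, 0.056, 0.1659]
tcp_rot: [[-0.06, 0.998, -0.001], [0.998, 0.06, -0.001], [-0.001, -0.001, -1.0]]
force: [0.2, -0.4, -0.6]
opening: 0.162
grasp_force: 30.0
```

Call:
drive_tool:
  motion:
    - [[0,0,0],[0,0,0]]
    - [[0,0,0],[0,0,0]]
    - [[0,0,0],[0,0,0]]

```text
time_s: 20.2
position: [0.5877, 0.0558, 0.1664]
tcp_rot: [[-0.06, 0.998, -0.003], [0.998, 0.06, -0.001], [-0.0, -0.003, -1.0]]
force: [-0.6, -0.1, -1.0]
opening: 0.161
grasp_force: 30.0
```

```bash
python3 -c "
from h import *
print('foot mid vs tcp (.4556,.0320):',ray('side',306.7-.5,232.7-.5,.145).round(4),ray('side',322.2,234.2,.145).round(4))
s=read_state();print(s['position'],s['tcp_rot'].round(4).tolist(),s['opening'],s['force'])
I=capture('side');p=proj('side',s['position']).astype(int);print(p)
x,y=p;cv2.imwrite('pics/s5.png',cv2.resize(I[y-40:y+70,x-70:x+60],None,fx=5,fy=5,interpolation=cv2.INTER_NEAREST)[:,:,::-1])
"
```

```text
foot mid vs tcp (.4556,.0320): [0.4667 0.0563 0.145 ] [0.4301 0.0507 0.145 ]
[0.58767094 0.05580328 0.16638316] [[-0.0599, 0.9982, -0.0031], [0.9982, 0.0599, -0.0006], [-0.0004, -0.0032, -1.0]] 0.1611675771813391 [-0.58243848 -0.12364208 -1.01317046]
[256 213]
```

View pics/s5.png

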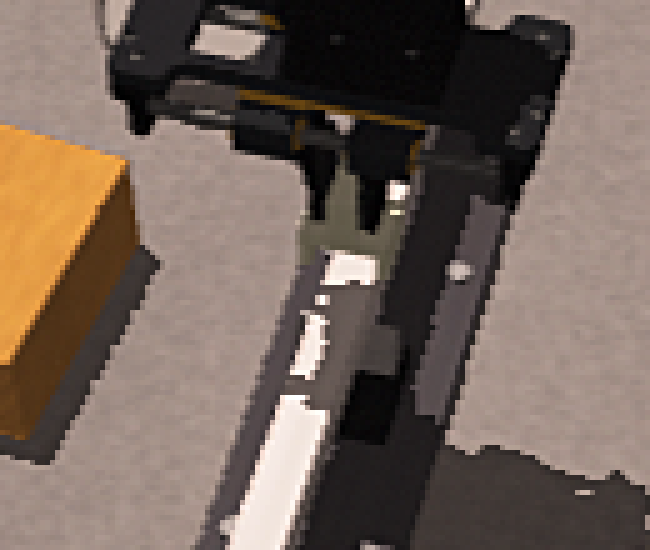

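Fingers hold the saddle squarely over the tube at crop (345,240). I need +7 mm in x, then a careful descent with a force watch. That was my last picture view, so from here I use numbers only.

Call:
drive_tool:
  motion:
    - [[0,4,0],[0,0,0]]
    - [[0,3,10],[0,0,0]]
    - [[0,0,15],[0,0,0]]
    - [[0,0,9],[0,0,0]]
    - [[0,0,0],[0,0,0]]

```text
time_s: 20.75
position: [0.5957, 0.0561, 0.1323]
tcp_rot: [[-0.06, 0.998, -0.002], [0.998, 0.06, -0.001], [-0.001, -0.002, -1.0]]
force: [-0.0, 0.1, -1.3]
opening: 0.153
grasp_force: 30.0
```

Call:
drive_tool:
  motion:
    - [[0,0,0],[0,0,0]]
    - [[0,0,0],[0,0,0]]
    - [[0,0,0],[0,0,0]]

```text
time_s: 21.05
position: [0.5976, 0.0561, 0.1347]
tcp_rot: [[-0.06, 0.998, 0.003], [0.998, 0.06, -0.001], [-0.001, 0.003, -1.0]]
force: [-0.2, 0.0, 0.1]
opening: 0.161
grasp_force: 30.0
```

```bash
python3 -c "
from h import *
s=read_state();print(s['position'],s['tcp_rot'].round(4).tolist(),s['force'])
yend()
I=capture('side').astype(int);P=s['position']
# foot-line row profile at +y face, feet 27.5mm below tcp
for dz in(-.012,-.018,-.024):
    q=proj('side',P+[-.0009,.0155,dz]);r=int(round(q[1]));print(q.round(1),[tuple(I[r,u]) and ','.join(map(str,I[r,u])) for u in range(int(q[0])-15,int(q[0])+16)])
"
```

```text
[0.59757573 0.05609072 0.13474733] [[-0.06, 0.9982, 0.0033], [0.9982, 0.06, -0.0011], [-0.0013, 0.0032, -1.0]] [-0.24341924  0.01777806  0.12793853]
end+ [0.5834 0.2525 0.0918] reproj [-0.  -0.5] [0.7 0.2] px [174.4 186.7] [229.1 302.3]
[251.3 229.4] ['176,156,147', '172,150,141', '171,149,141', '171,152,140', '172,155,145', '180,159,152', '128,115,103', '94,88,70', '99,91,74', '99,92,74', '99,92,76', '101,94,77', '103,96,77', '102,96,76', '101,95,76', '102,94,77', '101,94,75', '104,96,79', '103,96,79', '103,94,78', '103,94,78', '106,96,82', '107,97,82', '103,94,80', '93,85,71', '88,81,66', '94,85,78', '53,46,46', '26,22,25', '31,30,31', '34,30,32']
[251.4 230.9] ['175,155,145', '173,154,142', '171,150,141', '171,149,141', '172,153,142', '176,158,146', '140,125,112', '103,96,77', '95,88,71', '89,80,76', '89,78,81', '91,80,82', '91,81,83', '89,78,81', '102,88,87', '108,94,90', '108,94,91', '110,96,90', '107,95,85', '103,95,80', '102,94,76', '101,94,76', '101,94,76', '97,90,74', '92,85,70', '95,84,76', '62,54,52', '32,28,29', '32,28,29', '36,31,34', '34,31,32']
[251.5 232.4] ['172,151,144', '169,150,143', '166,149,141', '167,149,141', '168,149,141', '175,156,149', '156,140,127', '115,105,86', '99,93,71', '93,83,78', '88,76,81', '91,80,81', '91,79,80', '99,86,84', '105,93,89', '109,94,91', '110,97,92', '108,94,90', '109,93,91', '108,93,90', '110,95,95', '104,94,83', '103,96,78', '97,89,73', '91,85,72', '94,85,79', '57,49,49', '27,24,26', '33,30,29', '33,30,30', '35,30,32']
```

```bash
python3 -c "
from h import *
for n,a,b in(('side',(229.15,302.2),(280.05,157.3)),('top',(174.4,186.7),(334.8,178.6))):
    A,B=ray(n,*a,.095),ray(n,*b,.095);t=(A[1]-.0555)/(A[1]-B[1]);print(n,A.round(4),B.round(4),(A+t*(B-A)).round(4),np.degrees(np.arctan2(B[0]-A[0],A[1]-B[1])))
# tube edges across in side view in the lit part
I=capture('side');g=I.min(2).astype(int)
for r in(275,290): 
    x=np.where(g[r,215:262]>165)[0]+215
    if len(x): print(r,x.min(),x.max(),ray('side',x.min()-.5,r,.095).round(4),ray('side',x.max()+.5,r,.095).round(4))
print(read_state()['position'])
"
```

```text
side [0.5842 0.2538 0.095 ] [ 0.6122 -0.2073  0.095 ] [0.5962 0.0555 0.095 ] 3.468404023922782
top [0.5812 0.2517 0.095 ] [ 0.6093 -0.2124  0.095 ] [0.5931 0.0555 0.095 ] 3.473719375585698
275 234 244 [0.5998 0.1866 0.095 ] [0.5759 0.179  0.095 ]
290 229 239 [0.5965 0.2261 0.095 ] [0.5732 0.2187 0.095 ]
[0.5972908  0.05612978 0.13446391]
```

Call:
drive_tool:
  motion:
    - [[0,-2.3,3],[0,0,0]]
    - [[0,0,3],[0,0,0]]
    - [[0,0,3],[0,0,0]]
    - [[0,0,3],[0,0,0]]
    - [[0,0,0],[0,0,0]]

```text
time_s: 21.75
position: [0.5944, 0.056, 0.1214]
tcp_rot: [[-0.06, 0.998, 0.001], [0.998, 0.06, -0.001], [-0.001, 0.001, -1.0]]
force: [0.2, 0.5, 0.0]
opening: 0.159
grasp_force: 30.0
```

Call:
drive_tool:
  motion:
    - [[0,0,2],[0,0,0]]
    - [[0,0,2],[0,0,0]]
    - [[0,0,0],[0,0,0]]

```text
time_s: 22.05
position: [0.5947, 0.056, 0.1178]
tcp_rot: [[-0.06, 0.998, 0.001], [0.998, 0.06, -0.001], [-0.001, 0.001, -1.0]]
force: [-0.9, 0.4, 0.3]
opening: 0.158
grasp_force: 30.0
```

The legs have gone past the tube top without contact. Continue gently to seat.

Call:
drive_tool:
  motion:
    - [[0,0,2],[0,0,0]]
    - [[0,0,2],[0,0,0]]
    - [[0,0,2],[0,0,0]]
    - [[0,0,0],[0,0,0]]

```text
time_s: 22.45
position: [0.5946, 0.056, 0.1117]
tcp_rot: [[-0.06, 0.998, 0.001], [0.998, 0.06, -0.001], [-0.001, 0.001, -1.0]]
force: [0.1, 0.3, -0.7]
opening: 0.154
grasp_force: 30.0
```

Call:
drive_tool:
  motion:
    - [[0,0,1],[0,0,0]]
    - [[0,0,1],[0,0,0]]
    - [[0,0,0],[0,0,0]]

```text
time_s: 22.75
position: [0.5948, 0.056, 0.11]
tcp_rot: [[-0.06, 0.998, 0.002], [0.998, 0.06, -0.001], [-0.001, 0.002, -1.0]]
force: [0.4, 0.1, -0.8]
opening: 0.161
grasp_force: 30.0
```

```bash
python3 -c "
from h import *
s=read_state();print(s['position'],s['force']);yend()
"
```

```text
[0.59481481 0.0559666  0.10998254] [ 0.41358928  0.11429815 -0.79545542]
end+ [0.5836 0.2525 0.0916] reproj [-0.  -0.5] [0.6 0.2] px [174.4 186.6] [229.1 302.3]
```

Call:
drive_tool:
  motion:
    - [[0,0,1],[0,0,0]]
    - [[0,0,0],[0,0,0]]

```text
time_s: 23.05
position: [0.5948, 0.056, 0.109]
tcp_rot: [[-0.06, 0.998, 0.002], [0.998, 0.06, -0.001], [-0.001, 0.002, -1.0]]
force: [-0.0, -0.3, -0.6]
opening: 0.159
grasp_force: 30.0
```

Call:
drive_tool:
  motion:
    - [[0,0,0.8],[0,0,0]]
    - [[0,0,0],[0,0,0]]

```text
time_s: 23.25
position: [0.5949, 0.0559, 0.1085]
tcp_rot: [[-0.06, 0.998, 0.002], [0.998, 0.06, -0.001], [-0.001, 0.002, -1.0]]
force: [0.1, 0.8, 1.1]
opening: 0.161
grasp_force: 30.0
```

Contact is just felt. Release gently.

Call:
drive_tool:
  motion:
    - [[0,0,0],[0,0,0]]
    - [[0,0,0],[0,0,0]]
    - [[0,0,0],[0,0,0]]
    - [[0,0,0],[0,0,0]]
  gripper: 0.4

```text
time_s: 23.65
position: [0.5948, 0.056, 0.1082]
tcp_rot: [[-0.06, 0.998, 0.002], [0.998, 0.06, -0.001], [-0.001, 0.002, -1.0]]
force: [0.4, -0.0, 1.1]
opening: 0.38
grasp_force: 0.0
```

Call:
drive_tool:
  motion:
    - [[0,0,-5],[0,0,0]]
    - [[0,0,-15],[0,0,0]]
    - [[0,0,-30],[0,0,0]]
    - [[0,0,-45],[0,0,0]]
    - [[0,-20,-45],[0,0,0]]

```text
time_s: 24.15
position: [0.5764, 0.0546, 0.2498]
tcp_rot: [[-0.06, 0.998, 0.004], [0.998, 0.06, -0.001], [-0.001, 0.004, -1.0]]
force: [0.4, 0.2, -0.2]
opening: 0.396
grasp_force: 0.0
```

Call:
drive_tool:
  motion:
    - [[0,-48,0],[0,0,0]]
    - [[0,-48,0],[0,0,0]]
    - [[0,-48,0],[0,0,0]]
    - [[0,-20,0],[0,0,0]]
    - [[0,0,0],[0,0,0]]

```text
time_s: 24.65
position: [0.4072, 0.0455, 0.2482]
tcp_rot: [[-0.06, 0.998, -0.0], [0.998, 0.06, -0.001], [-0.001, -0.0, -1.0]]
force: [0.6, -0.0, -0.2]
opening: 0.398
grasp_force: 0.0
```

```bash
python3 -c "
from h import *
X=yend();Y=nend()
I=capture('side').astype(int)
for n in('side','top'):
    I=capture(n).astype(int);q=proj(n,[.5948,.056,.120]);print(n,q.round(1))
    for r in range(int(q[1])-12,int(q[1])+14,1): print(r,' '.join('%3d'%v for v in I[r,int(q[0])-14:int(q[0])+15].min(1)))
"
```

```text
end+ [0.5838 0.2524 0.0916] reproj [-0.  -0.4] [0.6 0.2] px [174.5 186.5] [229.1 302.3]
end- [ 0.6116 -0.2128  0.0891] reproj [-0.  -0.3] [0.3 0.1] px [334.8 178.6] [280.5 157.4]
side [254.2 225.3]
213 120 121 123 123 126 125 123 124 125 126  93  65  65  68  63  50 146 198 202 200 201 203 202 201 204 218 130  46  68
214 115 120 122 126 120 119 122 125 125 112  77  62  66  67  61  64 191 210 200 199 204 204 201 203 208 206 120  54  73
215 115 117 122 122 122 124 124 127 128  85  59  64  67  66  52 140 199 203 199 201 203 203 200 204 226 152  59  62  38
216 118 120 125 124 122 122 124 127 132  97  67  65  67  62  44 192 215 200 201 201 203 201 203 206 218 129  49  67  41
217 126 127 126 126 124 123 125 130 122  83  61  64  64  53  66 191 211 202 202 203 203 200 202 209 203 116  54  70  44
218 124 122 120 120 122 126 129 136  96  63  62  59  86  63 138 201 207 205 204 204 203 202 205 225 148  56  61  37  19
219 123 119 121 123 125 128 130 133  87  58  58  49 169 198 193 189 191 196 204 206 203 203 209 219 130  50  70  41  21
220 116 116 117 121 124 125 130 113  79  60  53  97 170 186 18
[... 4655 characters left out ...]
 162 162 161 153 150  80 123 195 202 201 201 198 201 201 200 200 208  89  48  50  53  55  62  60  65
189  61  59  59  58  62  65  64  52  52  44  98 177 184 180 164 164 166 162 164 154 156  72  36  29  38  40  52  53  52
190  50  47  54  52  50  52  56  40  36  27  45 113 119 118  97  95  97  93  92  79  80  39  20  18  22  28  33  35  34
191  33  31  32  33  33  33  31  29  32  21  14  41  45  43  62  60  60  66  55  47  44  29  19  24  23  27  29  35  37
192  34  35  34  32  35  35  31  39  36  21  22  23  23  19  64  68  58  67  67  26  19  21  25  23  26  23  37  35  37
193  36  35  32  35  35  38  36  33  34  23  21  21  22  23  66  66  66  64  66  34  20  24  21  16  26  24  31  35  36
```

Saddle measures upright astride the tube, about 0.5 mm from the fulcrum's middle in the top view. The tube's ends are unchanged (level to 0.3°). Handing in.

```bash
python3 -c "
from h import *
yend();nend();print(hand_in())"
```

```text
end+ [0.5837 0.2524 0.0918] reproj [-0.  -0.5] [0.6 0.2] px [174.4 186.6] [229.1 302.3]
end- [ 0.6117 -0.2128  0.089 ] reproj [-0.  -0.3] [0.3 0.1] px [334.8 178.6] [280.5 157.4]
the job is handed in; nothing more can be done
None
```

I handed the job in at about 25 s with the tube level to about 0.3° by the cameras and the saddle astride it, about 0.5 mm from the fulcrum's middle along the tube; the hand-in gave no verdict, and an early wrong-way arm move touched nothing.

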